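Top out the packing crib, then draw the piston rod to its height

ROBOT

A 7-joint arm with a two-finger parallel gripper is mounted at the origin on a cart in front of the work surface, level with it; the furniture and walls round the work are solid. World frame = base frame: x ahead of the robot, y to its left, z up, the work surface at z = 0. Lengths are in m, angles in rad, forces in N, time in s.
With the tool pointing down it reaches from about 0.425 to 0.875 m from the base axis. Payload 4.7 kg.
Tool frame: the origin (TCP) lies on the centre line of the jaws, within the pads' length; the fingertips stand ahead of it and the grasp point (between the pads) lies 2 mm behind it (nose_length is the z of the fingertips in the tool frame, in m); z points along the fingers, y is the line along which they close (so a half turn about z gives the same grasp; the last joint's range is limited). The gripper opens to 87 mm and grips with 3 to 60 N. Pads are 19 mm wide; open, the fingers measure 117 mm over their backs; the gripper's body (75 mm by 190 mm) begins 51 mm behind the grasp point.
Start: joints at [1.29, 0.321, -0.07, 1.45, 0.023, 1.371, -0.057], TCP at [0.189, -0.622, 0.24] pointing down, gripper open.
Joint ranges: [-2.86, 2.86], [-0.3, 2.09], [-1.38, 1.24], [0.06, 2.45], [-1.56, 4.7], [0.09, 2.05], [-2.69, 2.69]. Speed limits (rad/s): [2.57, 2.57, 3.14, 3.14, 3.14, 3.14, 3.14].

INTERFACE

Orientations are given as a rotation vector (axis times angle).
In Python, from bench import * gives the robot as it stands.
- The arm moves only by the tool send_rows, never from a script. Its arguments are lists of equal length, an entry for each row: "xyz": the shift along the tool's x, y, z in mm, a list of three; "dr": the turn, a rotation vector about the tool's x, y, z in rad, a list of three. A call has exactly 10 rows; each row is the pose to reach, as a shift and turn from the pose commanded when the call began, along the tool's axes at that moment; what a row does not reach only later rows make up. A row lasts 1/12 s, in which the tool goes at most 41.7 mm and 7.16 degrees, less where a joint would pass 70% of its speed; a pose out of reach is approached as far as the arm can. A call with a gripper value outside its range is refused whole. "jaw" is the finger opening in mm, from 0 to 87, set as the call begins (left out, the last holds). The fingers move at their own pace and stop on an object; "grip_force" is the grip in N (left out, the last holds). Time passes only in rows, so rows that repeat a pose let the fingers close, or fill a call up. It gives the time, the measured TCP pose, the force, the opening and the grip force at its end, in the units of the state.
- get_state(): the state, without advancing time (a new reading comes with each control period).
- get_image(name): name is "scene" or "side" or "wrist"; returns the picture (480x640x3 uint8, red, green, blue); there is no depth.
- calibration(name): a dict with "vfov" (degrees; the focal length in pixels is half the picture's height over the tangent of half this angle, whatever the lens; pixels are square), "cx", "cy" (the principal point, pixels), "rvec" (rotation vector, rad) and "tvec" (3), from world to camera coordinates, as OpenCV has them; the wrist camera has in their place "hand_eye" (4x4, takes a point from camera to tool coordinates, whose origin is the TCP and whose axes are the flange's). Camera axes: x right, y down, z forward; pixel columns grow to the right and rows downward; lengths in m; the calibration is good to about 2 mm. A picture is of the moment at which its call begins: read the wrist's pose just before it. calibration takes no time and is no camera call.
- close_job(): hands the job in; it is judged then, once.
The state is a dict: "time": time; "joint_positions": joint angles; "qd": joint speeds; "joint_torque": joint torques, N m; "position": TCP position; "tool_rot": TCP orientation; "ft_force": force on the tool from outside, world axes, zero at the start; "torque": the same for the moment, N m; "grip_width": opening from 0.0 (shut) to 1.0 (fully open); "grip_force": force on a finger pad.
Only numpy, scipy, OpenCV 4.12 (cv2) and the standard library are available. Lean on these libraries where they do the work, as an engineer would, in place of code of your own. Each camera call takes 0.05 s, during which the arm holds its last target. There are 200 camera calls.

TASK

The packing crib sets how far the piston rod has to stand out. First, with the rod still fully home, finish the crib: lay the two loose timber slats on its top, crosswise to the layer below and one towards each side, spaced as the pairs below are. Then grip the rod by its black grip and draw it straight up, without forcing it sideways, until the underside of its red collar is level with the top of the finished crib and the rod is still inside its bore, and finish while holding it still there; leave everything else on the bench alone.

Things in the scene. Friction and masses are not known exactly. Their poses are not given: they have to be found in the camera images.
- crib: packing crib fixed to the bench: three layers of two parallel timber slats, 150 mm long, 28 x 28 mm, centre lines 45 mm either side of the middle, layers crosswise. Origin: middle of the underside; z up; first and third (top) layer run along x (at y = -45, +45 mm), the second along y. Top at 84 mm; at 112 mm once the loose slats lie on it along y at x = -45 and +45 mm.
- slat_a: loose timber slat 150 x 28 x 28 mm, 0.07 kg, lying flat on the bench. Origin: centre of the underside; x along its length, z up.
- slat_b: second loose slat, the same as slat_a.
- cylinder: short upright cylinder bolted to the bench: grey flange 90 x 90 x 8 mm with bolt heads, aluminium barrel 50 mm diameter, dark gland ring 56 mm diameter on top, small brass port along +x (to 42 mm out, 30 mm up). Origin: centre of the underside; z up along the bore. Top at 70 mm; bore about 17.5 mm wide, from the top down to 8 mm.
- rod: loose piston rod in the cylinder, 0.2 kg. Origin: on its axis at the underside of its red collar; z up. Below: steel shank 16 mm diameter, 60 mm long; above: collar 34 mm diameter, 6 mm thick, then round black grip 22 mm diameter, 6 to 50 mm up. Fully home, the collar rests on the cylinder (origin 70 mm over the cylinder's); it drops back if let go.
- screw_tin: open round tin, 73 mm wide, 42 mm high, lying on the bench; to be left alone. Origin: centre of its underside.
- masking_tape: roll of pale tape, 68 mm wide, 24 mm high, lying on the bench; to be left alone. Origin: centre of its underside.
- pliers_blue: blue-handled pliers, 168 mm long, lying on the bench; to be left alone. Origin: centre of its underside.
- wrench_1: small steel wrench, 162 mm long, lying on the bench; to be left alone. Origin: centre of its underside.
- electrical_tape: roll of black tape, 62 mm wide, 18 mm high, lying on the bench; to be left alone. Origin: centre of its underside.
- marker: white marker pen with a blue cap, 129 mm long, lying on the bench; to be left alone. Origin: centre of its underside.
- torch: black torch, 112 mm long, 32 mm thick, lying on the bench; to be left alone. Origin: centre of its underside.
Mind the look-alikes: they are no part of the job. Leave any pink look-alike of the rod alone.

How it is judged:
By the outcome, as a careful person would: the job done as asked, in the order asked, and still so for the second after the job is handed in, while the arm keeps its last pose, push and grip.
It also fails if it takes over 61 s, if anything falls off the work surface, if the arm or the gripper's body presses on something with over 40 N, if the wrist force passes 120 N, or if a joint passes its speed limit or range.

## Working session

There is one attempt and no reset: what is moved stays moved. The work goes in short steps, Python scripts to look and compute and a tool call to move; the robot and the scene stay as the last step left them, time stands still between calls to the robot, and variables do not carry over. Pictures are saved under pics/ and viewed, at most 13 in all, crops included, and the job is handed in when it is done.

Besides the shell and the picture viewer there is one more tool, called after ">>>" as name(argument=value, ...), one argument or row to a line, values as JSON. send_rows: Moves the arm, as the interface text tells. Its arguments: {"type":"object","properties":{"xyz":{"type":"array"},"dr":{"type":"array"},"jaw":{"type":"number"},"grip_force":{"type":"number"}},"required":["xyz","dr"]}

```bash
mkdir -p pics
cat > h.py <<'E'
from bench import *
import numpy as np, cv2
from scipy.spatial.transform import Rotation as R
def cam(name, st=None):
    c=calibration(name); f=240/np.tan(np.radians(c["vfov"])/2)
    K=np.array([[f,0,c["cx"]],[0,f,c["cy"]],[0,0,1]])
    if "hand_eye" in c:
        T=np.eye(4);T[:3,:3]=R.from_rotvec(st["tool_rot"]).as_matrix();T[:3,3]=st["position"]
        M=T@np.array(c["hand_eye"])
    else:
        M=np.eye(4);r=R.from_rotvec(np.ravel(c["rvec"])).as_matrix();M[:3,:3]=r.T;M[:3,3]=-r.T@np.ravel(c["tvec"])
    return K,M   # M: camera->world
def ray(K,M,uv,z):
    uv=np.atleast_2d(uv).astype(float)
    d=np.c_[uv,np.ones(len(uv))]@np.linalg.inv(K).T@M[:3,:3].T
    o=M[:3,3]
    return o+d*((z-o[2])/d[:,2])[:,None]
def proj(K,M,P):
    P=np.atleast_2d(P);c=(P-M[:3,3])@M[:3,:3]
    p=c@K.T;return p[:,:2]/p[:,2:]
def save(im,n): cv2.imwrite("pics/"+n,im[:,:,::-1])
E
python3 - <<'E'
from h import *
st=get_state();print({k:np.round(v,3) for k,v in st.items()})
for n in("scene","side","wrist"):
    c=calibration(n);print(n,c)
    im=get_image(n);save(im,n+"0.png")
E
```

```text
{'time': np.float64(0.0), 'joint_positions': array([ 1.29 ,  0.322, -0.07 ,  1.452,  0.023,  1.371, -0.057]), 'qd': array([-0.   ,  0.001, -0.   , -0.001, -0.   ,  0.   , -0.   ]), 'joint_torque': array([-0.0000e+00, -4.9129e+01, -4.0400e-01, -3.1254e+01, -6.4000e-02,
        4.4000e-02,  0.0000e+00]), 'position': array([ 0.189, -0.621,  0.238]), 'tool_rot': array([-3.106e+00, -4.610e-01,  1.000e-03]), 'ft_force': array([-0.071, -0.183, -0.156]), 'torque': array([-0.008,  0.001,  0.002]), 'grip_force': np.float64(0.0), 'grip_width': np.float64(0.997)}
scene {'vfov': 46.12373058051117, 'cx': 323.676921396006, 'cy': 243.63094203588838, 'rvec': array([ 0.73256112, -2.45645239,  1.33676949]), 'tvec': array([0.42230945, 0.25084966, 0.85155599])}
side {'vfov': 55.39402264459042, 'cx': 321.7178398480369, 'cy': 243.39656594192914, 'rvec': array([ 0.09505796, -2.73635815,  1.46039548]), 'tvec': array([0.51408241, 0.08850207, 0.92670188])}
wrist {'vfov': 61.552693191005616, 'cx': 315.1204569093755, 'cy': 246.63517994807083, 'hand_eye': array([[-3.86819976e-04, -9.55747538e-01, -2.94187856e-01,
         8.13750676e-02],
       [ 9.99999572e-01, -1.22372937e-04, -9.17312429e-04,
         1.83747875e-04],
       [ 8.40718464e-04, -2.94188085e-01,  9.55747176e-01,
        -1.44230795e-01],
       [ 0.00000000e+00,  0.00000000e+00,  0.00000000e+00,
         1.00000000e+00]])}
```

View pics/scene0.png

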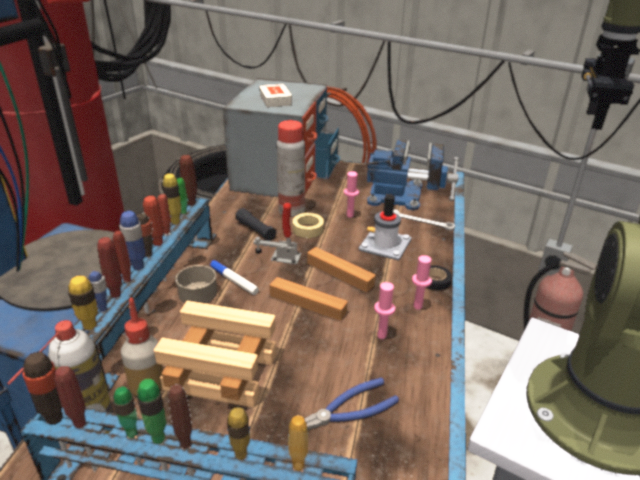

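View pics/side0.png

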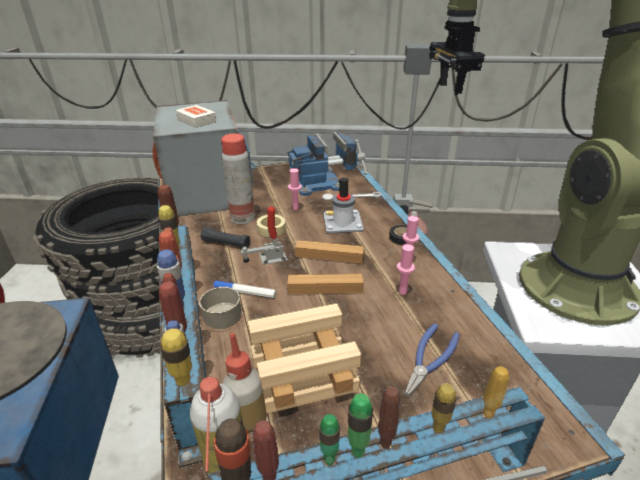

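The scene view shows the loose brown slats at about (341,268) and (308,298), the crib (pale top slats) at about (215,340), and the cylinder with its black/red rod at (387,225). There are three pink look-alikes. The side view agrees: slats at (330,252) and (326,284), crib at (305,350), rod at (343,195).

Run:
```python
from h import *
for n,pts in dict(scene=dict(slatA=((341,265),.028),slatB=((308,294),.028),crib1a=((182,309),.084),crib1b=((274,319),.084),crib2a=((158,350),.084),crib2b=((255,358),.084),collar=((387,213),.076),grip=((389,198),.12)),
 side=dict(slatA=((330,248),.028),slatB=((326,281),.028),crib1a=((250,326),.084),crib1b=((341,314),.084),crib2a=((260,370),.084),crib2b=((360,355),.084),collar=((344,199),.076),grip=((344,180),.12))).items():
    K,M=cam(n);print(n,M[:3,3].round(3))
    for k,(uv,z) in pts.items(): print(k,ray(K,M,uv,z)[0].round(3))
    im=cv2.imread(f"pics/{n}0.png");hsv=cv2.cvtColor(im,cv2.COLOR_BGR2HSV)
    for uv in (pts["slatA"][0],pts["slatB"][0]): print(hsv[uv[1],uv[0]],hsv[uv[1]+10,uv[0]],hsv[uv[1]+25,uv[0]])
```

```text
scene [0.057 0.719 0.668]
slatA [ 0.504 -0.066  0.028]
slatB [0.506 0.046 0.028]
crib1a [0.612 0.249 0.084]
crib1b [0.476 0.187 0.084]
crib2a [0.575 0.336 0.084]
crib2b [0.448 0.27  0.084]
collar [ 0.488 -0.223  0.076]
grip [ 0.48  -0.209  0.12 ]
[ 15 139 246] [ 14 155 120] [ 11 104 167]
[ 16 141 246] [ 14 149 128] [ 13  96 112]
side [0.458 0.756 0.592]
slatA [ 0.502 -0.067  0.028]
slatB [0.503 0.049 0.028]
crib1a [0.611 0.24  0.084]
crib1b [0.469 0.203 0.084]
crib2a [0.579 0.326 0.084]
crib2b [0.438 0.288 0.084]
collar [ 0.477 -0.204  0.076]
grip [ 0.478 -0.216  0.12 ]
[ 17 120 224] [ 15 134 131] [ 14  98 145]
[ 16 119 221] [ 16 134 131] [ 23  57 255]
```

```bash
cat > seg.py <<'E'
from h import *
def rects(im,K,M,z,lo,hi,minA=300,roi=None):
    hsv=cv2.cvtColor(im,cv2.COLOR_RGB2HSV)
    m=cv2.morphologyEx(cv2.inRange(hsv,lo,hi),cv2.MORPH_OPEN,np.ones((3,3)))
    for c in cv2.findContours(m,cv2.RETR_EXTERNAL,cv2.CHAIN_APPROX_NONE)[0]:
        if cv2.contourArea(c)<minA: continue
        P=ray(K,M,c[:,0],z)[:,:2]
        (x,y),(w,h),a=cv2.minAreaRect((P*1000).astype(np.float32))
        if w<h: w,h,a=h,w,a+90
        if 110<w<190 and 15<h<60: print("px",c[:,0].mean(0).round(),"c",round(x,1),round(y,1),"LxW",round(w,1),round(h,1),"yaw",round((a+90)%180-90,1))
E
python3 - <<'E'
from seg import *
for n in("scene","side"):
    K,M=cam(n);im=cv2.imread(f"pics/{n}0.png")[:,:,::-1].copy()
    print(n,"brown");rects(im,K,M,.028,(10,95,185),(22,190,255))
    print("pale");
    for v in(200,220,235):rects(im,K,M,.084,(15,40,v),(32,150,255))
E
```

```text
scene brown
px [308. 293.] c 510.2 42.1 LxW 149.2 31.1 yaw 5.1
px [341. 264.] c 508.5 -71.0 LxW 149.4 32.8 yaw -7.5
pale
px [206. 353.] c 516.0 300.7 LxW 151.8 34.8 yaw 20.1
px [228. 314.] c 546.3 217.1 LxW 151.1 33.8 yaw 19.8
px [309. 293.] c 469.7 101.7 LxW 128.7 20.9 yaw 5.0
px [341. 264.] c 467.8 -0.9 LxW 129.2 20.2 yaw -6.9
px [205. 352.] c 516.2 300.2 LxW 150.8 33.9 yaw 20.0
px [228. 313.] c 546.2 217.2 LxW 151.0 31.8 yaw 20.1
px [309. 293.] c 469.7 101.7 LxW 128.7 20.9 yaw 5.0
px [341. 264.] c 467.8 -0.9 LxW 129.2 20.2 yaw -6.9
px [206. 352.] c 515.8 300.5 LxW 149.8 31.9 yaw 20.0
px [228. 314.] c 546.2 217.4 LxW 149.8 29.9 yaw 20.1
px [309. 293.] c 469.7 101.9 LxW 128.8 20.0 yaw 4.6
px [340. 264.] c 469.3 -1.2 LxW 126.1 20.0 yaw -6.5
side brown
px [325. 279.] c 505.7 40.8 LxW 147.8 27.3 yaw 5.7
px [329. 247.] c 505.0 -72.7 LxW 148.0 27.5 yaw -6.3
pale
px [305. 354.] c 517.1 285.4 LxW 149.8 60.0 yaw 20.1
px [294. 318.] c 542.7 215.6 LxW 149.8 29.8 yaw 20.7
px [325. 278.] c 501.5 110.3 LxW 132.9 23.2 yaw 3.8
px [329. 247.] c 500.3 9.5 LxW 133.3 23.7 yaw -6.3
px [307. 359.] c 512.2 299.6 LxW 149.1 29.1 yaw 20.2
px [293. 318.] c 542.8 215.9 LxW 148.9 27.8 yaw 20.4
px [307. 359.] c 512.2 300.1 LxW 148.3 27.2 yaw 20.2
px [294. 318.] c 543.1 215.8 LxW 147.9 27.1 yaw 20.1
```

Run:
```python
from h import *
for n,pts in dict(scene=[(383,335),(420,306),(351,214),(285,262),(262,245),(307,237),(380,245),(291,205),(195,300)],side=[(405,292),(412,250),(294,208),(262,263),(252,250),(272,235),(343,222),(240,220),(220,322)]).items():
    K,M=cam(n);print(n,*(ray(K,M,pts,0)[:,:2]*1000).round().tolist())
```

```text
scene [354.0, 39.0] [333.0, -70.0] [611.0, -291.0] [624.0, -44.0] [702.0, -68.0] [640.0, -149.0] [492.0, -212.0] [752.0, -246.0] [690.0, 149.0]
side [345.0, 38.0] [318.0, -112.0] [609.0, -288.0] [649.0, -40.0] [681.0, -88.0] [646.0, -154.0] [478.0, -225.0] [738.0, -218.0] [694.0, 148.0]
```

>>> send_rows(
  xyz=[
    [0,0,-10],
    [0,0,-20],
    [0,0,-30],
    [0,0,-30],
    [0,0,-30],
    [0,0,-30],
    [0,0,-30],
    [0,0,-30],
    [0,0,-30],
    [0,0,-30],
  ],
  dr=[
    [0,0,0.1],
    [0,0,0.2],
    [0,0,0.3],
    [0,0,0.4],
    [0,0,0.42],
    [0,0,0.42],
    [0,0,0.42],
    [0,0,0.42],
    [0,0,0.42],
    [0,0,0.42],
  ],
)

```text
time: 0.98
position: [0.1887, -0.6219, 0.2693]
tool_rot: [-3.135, 0.196, 0.0]
ft_force: [0.2, -1.1, 0.8]
grip_width: 1.005
grip_force: 0.0
```

>>> send_rows(
  xyz=[
    [8,-18,0],
    [23,-55,0],
    [38,-91,0],
    [54,-128,0],
    [69,-165,0],
    [85,-201,0],
    [100,-238,0],
    [115,-274,0],
    [131,-311,0],
    [146,-348,0],
  ],
  dr=[
    [0,0,0],
    [0,0,0],
    [0,0,0],
    [0,0,0],
    [0,0,0],
    [0,0,0],
    [0,0,0],
    [0,0,0],
    [0,0,0],
    [0,0,0],
  ],
)

```text
time: 1.82
position: [0.3778, -0.2931, 0.2698]
tool_rot: [3.135, -0.196, 0.001]
ft_force: [0.4, -0.7, -0.1]
grip_width: 1.0
grip_force: 0.0
```

>>> send_rows(
  xyz=[
    [15,-37,0],
    [31,-73,0],
    [46,-110,0],
    [61,-147,0],
    [77,-183,0],
    [90,-215,0],
    [97,-232,10],
    [100,-237,20],
    [100,-237,20],
    [100,-237,20],
  ],
  dr=[
    [0,0,0],
    [0,0,0],
    [0,0,0],
    [0,0,0],
    [0,0,0],
    [0,0,0],
    [0,0,0],
    [0,0,0],
    [0,0,0],
    [0,0,0],
  ],
)

```text
time: 2.65
position: [0.505, -0.0735, 0.2487]
tool_rot: [3.135, -0.198, -0.004]
ft_force: [1.0, -0.1, 0.6]
grip_width: 0.999
grip_force: 0.0
```

Run:
```python
from seg import *
st=get_state();print(st["position"].round(4) if hasattr(st["position"],"round") else st["position"],st["tool_rot"],st["joint_positions"])
K,M=cam("wrist",st);im=get_image("wrist");save(im,"w1.png")
for z in(.028,):rects(im,K,M,z,(10,90,150),(22,200,255))
```

```text
[ 0.505  -0.0735  0.2487] [ 3.13484004 -0.19759017 -0.00361843] [ 0.65838402  0.04809346 -0.58002643  1.75890118  0.02761879  1.34483382
 -1.62405321]
px [191. 218.] c 509.1 41.9 LxW 148.3 30.5 yaw 5.3
```

View pics/w1.png

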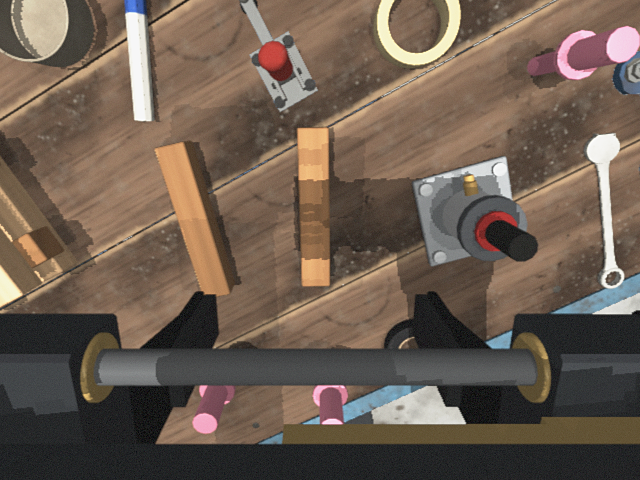

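The wrist view shows slat A's top at about (314,207) with ends at rows 128 and 286. Slat B is at (195,218), and the cylinder with its leaning-looking rod is at (495,235).

Run:
```python
from h import *
st=get_state();K,M=cam("wrist",st)
P=ray(K,M,[(299,128),(328,128),(330,286),(303,286)],.028)[:,:2]*1000
print(P.round(1),P.mean(0),cv2.minAreaRect(P.astype(np.float32)))
T=R.from_rotvec(st["tool_rot"]).as_matrix();c=np.r_[P.mean(0),14]
print("tool shift",T.T@(c-st["position"]*1000))
im=cv2.imread("pics/w1.png");hsv=cv2.cvtColor(im,cv2.COLOR_BGR2HSV)
m=cv2.inRange(hsv,(8,70,60),(22,255,255));
print([ (r,np.where(im[r,280:350,2]>120)[0][[0,-1]]+280) for r in (140,160,240,270)])
print(calibration("wrist").keys(), st.keys())
# cylinder/grip measurements
red=cv2.inRange(hsv,(0,150,100),(6,255,255));
for c in cv2.findContours(red,0,2)[0]:
    if cv2.contourArea(c)>100: print(cv2.boundingRect(c))
import bench;print([k for k in dir(bench) if 'nose' in k.lower()])
```

```text
[[583.  -69.9]
 [579.7 -95. ]
 [432.2 -79.4]
 [435.5 -53.2]] [507.58945709 -74.36340754] ((507.5519714355469, -74.66087341308594), (26.424299240112305, 148.76548767089844), 83.5101089477539)
tool shift [  2.6305595   -0.33179566 235.26222311]
[(140, array([289, 349])), (160, array([280, 349])), (240, array([280, 328])), (270, array([280, 329]))]
dict_keys(['vfov', 'cx', 'cy', 'hand_eye']) dict_keys(['time', 'joint_positions', 'qd', 'joint_torque', 'position', 'tool_rot', 'ft_force', 'torque', 'grip_force', 'grip_width'])
(476, 212, 41, 39)
(258, 42, 29, 29)
['nose_length']
```

```bash
python3 -c "
from bench import *;print(nose_length)"
```

```text
0.017
```

>>> send_rows(
  xyz=[
    [1,0,20],
    [3,0,50],
    [3,0,85],
    [3,0,120],
    [3,0,150],
    [3,0,175],
    [3,0,190],
    [3,0,195],
    [3,0,195],
    [3,0,195],
  ],
  dr=[
    [0,0,0],
    [0,0,-0.012],
    [0,0,-0.012],
    [0,0,-0.012],
    [0,0,-0.012],
    [0,0,-0.012],
    [0,0,-0.012],
    [0,0,-0.012],
    [0,0,-0.012],
    [0,0,-0.012],
  ],
)

```text
time: 3.53
position: [0.5095, -0.0739, 0.0555]
tool_rot: [3.136, -0.18, 0.002]
ft_force: [0.1, -0.5, 1.2]
grip_width: 1.001
grip_force: 0.0
```

>>> send_rows(
  xyz=[
    [0,0,12],
    [0,0,24],
    [0,0,31],
    [0,0,34],
    [0,0,34],
    [0,0,34],
    [0,0,34],
    [0,0,34],
    [0,0,34],
    [0,0,34],
  ],
  dr=[
    [0,0,0],
    [0,0,0],
    [0,0,0],
    [0,0,0],
    [0,0,0],
    [0,0,0],
    [0,0,0],
    [0,0,0],
    [0,0,0],
    [0,0,0],
  ],
)

```text
time: 4.37
position: [0.5092, -0.0727, 0.0208]
tool_rot: [3.136, -0.178, 0.001]
ft_force: [-0.1, 0.4, 1.0]
grip_width: 0.998
grip_force: 0.0
```

>>> send_rows(
  xyz=[
    [0,0,0],
    [0,0,0],
    [0,0,0],
    [0,0,0],
    [0,0,0],
    [0,0,0],
    [0,0,0],
    [0,0,0],
    [0,0,0],
    [0,0,0],
  ],
  dr=[
    [0,0,0],
    [0,0,0],
    [0,0,0],
    [0,0,0],
    [0,0,0],
    [0,0,0],
    [0,0,0],
    [0,0,0],
    [0,0,0],
    [0,0,0],
  ],
  jaw=15,
  grip_force=25,
)

```text
time: 5.2
position: [0.5089, -0.0727, 0.0205]
tool_rot: [3.136, -0.178, -0.0]
ft_force: [0.5, -0.5, 0.3]
grip_width: 0.32
grip_force: 0.0
```

>>> send_rows(
  xyz=[
    [0,0,0],
    [0,0,0],
    [0,0,-5],
    [0,0,-25],
    [0,0,-55],
    [0,0,-90],
    [0,0,-130],
    [0,0,-165],
    [0,0,-195],
    [0,0,-210],
  ],
  dr=[
    [0,0,0],
    [0,0,0],
    [0,0,0],
    [0,0,0],
    [0,0,0],
    [0,0,0],
    [0,0,0],
    [0,0,0],
    [0,0,0],
    [0,0,0],
  ],
)

```text
time: 6.03
position: [0.5106, -0.0725, 0.2354]
tool_rot: [3.135, -0.177, 0.01]
ft_force: [0.5, -0.5, -1.5]
grip_width: 0.319
grip_force: 25.0
```

>>> send_rows(
  xyz=[
    [0,-15,-10],
    [0,-45,-20],
    [0,-80,-20],
    [0,-115,-20],
    [0,-145,-20],
    [0,-165,-20],
    [0,-175,-20],
    [0,-178,-20],
    [0,-178,-20],
    [0,-178,-20],
  ],
  dr=[
    [0,0,0],
    [0,0,0],
    [0,0,0],
    [0,0,0],
    [0,0,0],
    [0,0,0],
    [0,0,0],
    [0,0,0],
    [0,0,0],
    [0,0,0],
  ],
)

```text
time: 6.87
position: [0.5291, 0.1023, 0.2503]
tool_rot: [3.135, -0.181, -0.001]
ft_force: [0.1, 0.2, -0.3]
grip_width: 0.317
grip_force: 25.0
```

Run:
```python
from seg import *
st=get_state();print(st["position"],st["tool_rot"],st["grip_width"])
K,M=cam("wrist",st);im=get_image("wrist");save(im,"w2.png")
print("pale");
for v in(170,200,225):rects(im,K,M,.084,(12,30,v),(34,150,255))
```

```text
[0.52913539 0.10233109 0.25034641] [ 3.13518323e+00 -1.80894120e-01 -5.78824286e-04] 0.31676951207411896
pale
px [ 56. 251.] c 521.2 314.9 LxW 125.9 54.7 yaw 20.2
px [ 62. 253.] c 522.5 311.8 LxW 125.3 47.9 yaw 20.4
px [ 69. 256.] c 525.7 302.8 LxW 125.2 28.0 yaw 20.2
px [168. 218.] c 545.5 215.3 LxW 148.4 28.3 yaw 19.9
```

View pics/w2.png

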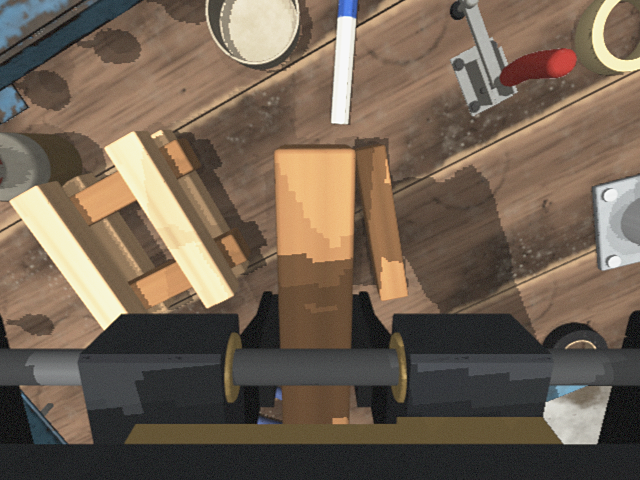

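Wrist view: slat A is held square in the jaws. The crib is at the left (near top slat at (168,218)) and the oil bottle is at (15,160), close to the crib's far-left corner. I'll check that clearance.

```bash
python3 - <<'E'
from h import *
c=np.array([530,258]);a=np.radians(20.1);ux=np.array([np.cos(a),np.sin(a)]);uy=np.array([-ux[1],ux[0]])
st=get_state()
for n,pts in dict(scene=[(140,395),(163,385)],side=[(243,412),(263,395)],wrist=[(15,160),(45,165)]).items():
    K,M=cam(n,st)
    for z in(0,.1):
        P=ray(K,M,pts,z)[:,:2]*1000; print(n,z,P.round().tolist(),[((p-c)@ux).round() for p in P],[((p-c)@uy).round() for p in P])
T=R.from_rotvec(st["tool_rot"]).as_matrix()
for s in(45,-45):
    p=c+s*ux;print(p, "tool shift from here",T.T@(np.r_[p,180]-st["position"]*1000), "heading",np.degrees(np.arctan2(T[1,0],T[0,0])))
E
python3 - <<'E'
import cv2
im=cv2.imread('pics/scene0.png')[280:420,80:300];cv2.imwrite('pics/c.png',cv2.resize(im,None,fx=3,fy=3))
E
```

```text
scene 0 [[600.0, 364.0], [586.0, 331.0]] [np.float64(102.0), np.float64(78.0)] [np.float64(76.0), np.float64(49.0)]
scene 0.1 [[519.0, 417.0], [507.0, 389.0]] [np.float64(44.0), np.float64(23.0)] [np.float64(154.0), np.float64(131.0)]
side 0 [[610.0, 336.0], [585.0, 304.0]] [np.float64(102.0), np.float64(67.0)] [np.float64(46.0), np.float64(24.0)]
side 0.1 [[584.0, 407.0], [564.0, 380.0]] [np.float64(102.0), np.float64(73.0)] [np.float64(121.0), np.float64(103.0)]
wrist 0 [[609.0, 383.0], [601.0, 356.0]] [np.float64(117.0), np.float64(101.0)] [np.float64(90.0), np.float64(67.0)]
wrist 0.1 [[609.0, 309.0], [604.0, 289.0]] [np.float64(92.0), np.float64(80.0)] [np.float64(21.0), np.float64(4.0)]
[572.25924134 273.46468626] tool shift from here [  22.9480478  -175.37353657   70.10823809] heading -6.649213805967394
[487.74075866 242.53531374] tool shift from here [ -57.4206089  -134.86583891   70.18206094] heading -6.649213805967394
```

View pics/c.png

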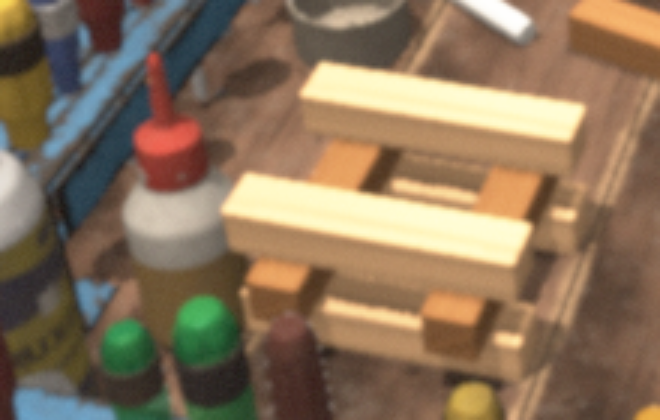

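The crop shows the bottle standing off the crib's far-left corner, nozzle tip at scene (131,298). I'll triangulate its tip and cap from the two views.

Run:
```python
from h import *
c=np.array([.530,.258]);a=np.radians(20.1);ux=np.array([np.cos(a),np.sin(a)]);uy=np.array([-ux[1],ux[0]])
def tri(p,q):
    A=[]
    for n,uv in(("scene",p),("side",q)):
        K,M=cam(n);d=M[:3,:3]@np.linalg.inv(K)@[*uv,1];d/=np.linalg.norm(d);A.append((np.eye(3)-np.outer(d,d),M[:3,3]))
    X=np.linalg.solve(sum(m for m,o in A),sum(m@o for m,o in A));return X
for p,q in [((131,298),(235,335)),((137,326),(238,361))]:
    X=tri(p,q);print(X.round(3),"crib",((X[:2]-c)@ux).round(3),((X[:2]-c)@uy).round(3))
```

```text
[0.601 0.345 0.173] crib 0.096 0.058
[0.603 0.343 0.121] crib 0.097 0.055
```

>>> send_rows(
  xyz=[
    [2,-10,0],
    [5,-35,0],
    [8,-65,0],
    [12,-95,0],
    [16,-125,0],
    [20,-150,0],
    [22,-168,0],
    [23,-175,0],
    [23,-175,0],
    [23,-175,0],
  ],
  dr=[
    [0,0,-0.08],
    [0,0,-0.19],
    [0,0,-0.3],
    [0,0,-0.41],
    [0,0,-0.52],
    [0,0,-0.63],
    [0,0,-0.74],
    [0,0,-0.85],
    [0,0,-0.96],
    [0,0,-1.07],
  ],
)

```text
time: 7.75
position: [0.5723, 0.2744, 0.2499]
tool_rot: [2.785, 1.452, -0.002]
ft_force: [-0.5, -0.4, -0.9]
grip_width: 0.321
grip_force: 25.0
```

>>> send_rows(
  xyz=[
    [0,0,0],
    [0,0,0],
    [0,0,0],
    [0,0,0],
    [0,0,0],
    [0,0,0],
    [0,0,0],
    [0,0,0],
    [0,0,0],
    [0,0,0],
  ],
  dr=[
    [0,0,-0.11],
    [0,0,-0.22],
    [0,0,-0.33],
    [0,0,-0.44],
    [0,0,-0.55],
    [0,0,-0.66],
    [0,0,-0.77],
    [0,0,-0.88],
    [0,0,-0.94],
    [0,0,-0.967],
  ],
)

```text
time: 8.58
position: [0.5726, 0.2732, 0.2499]
tool_rot: [1.798, 2.576, -0.002]
ft_force: [0.0, 0.2, -0.7]
grip_width: 0.32
grip_force: 25.0
```

```bash
cat >> h.py <<'E'
def to(xyz_mm,head_deg):
    st=get_state();T=R.from_rotvec(st["tool_rot"]).as_matrix();h=np.degrees(np.arctan2(T[1,0],T[0,0]))
    print("pos",(np.array(st["position"])*1000).round(1),"head",round(h,2),"tilt",T[:2,2].round(4),"q",np.round(st["joint_positions"],2))
    print("shift",(T.T@(np.array(xyz_mm)-np.array(st["position"])*1000)).round(1),"drz",round(-np.radians((head_deg-h+180)%360-180),3))
E
python3 -c "
from h import *;to([572.3,273.5,107],110.1)"
```

```text
pos [572.6 273.2 249.9] head 110.18 tilt [-0.0005 -0.0014] q [ 0.32  0.51 -1.13  1.45  0.46  1.47 -0.45]
shift [  0.5  -0.  142.9] drz 0.001
```

>>> send_rows(
  xyz=[
    [0,0,15],
    [0,0,40],
    [0,0,65],
    [0,0,90],
    [0,0,110],
    [0,0,125],
    [0,0,134],
    [0,0,138],
    [0,0,138],
    [0,0,138],
  ],
  dr=[
    [0,0,0],
    [0,0,0],
    [0,0,0],
    [0,0,0],
    [0,0,0],
    [0,0,0],
    [0,0,0],
    [0,0,0],
    [0,0,0],
    [0,0,0],
  ],
)

```text
time: 9.42
position: [0.5722, 0.2758, 0.1135]
tool_rot: [1.797, 2.576, 0.002]
ft_force: [0.0, 0.2, -1.0]
grip_width: 0.32
grip_force: 25.0
```

>>> send_rows(
  xyz=[
    [0,0,2],
    [0,0,3],
    [0,0,4],
    [0,0,5],
    [0,0,6],
    [0,0,7],
    [0,0,7],
    [0,0,7],
    [0,0,7],
    [0,0,7],
  ],
  dr=[
    [0,0,0],
    [0,0,0],
    [0,0,0],
    [0,0,0],
    [0,0,0],
    [0,0,0],
    [0,0,0],
    [0,0,0],
    [0,0,0],
    [0,0,0],
  ],
)

```text
time: 10.25
position: [0.5717, 0.2755, 0.1055]
tool_rot: [1.797, 2.577, -0.0]
ft_force: [0.5, 0.1, -0.1]
grip_width: 0.319
grip_force: 25.0
```

>>> send_rows(
  xyz=[
    [-0.5,0,0.5],
    [-1,0,1],
    [-1,0,1.5],
    [-1,0,1.5],
    [-1,0,1.5],
    [-1,0,1.5],
    [-1,0,1.5],
    [-1,0,1.5],
    [-1,0,1.5],
    [-1,0,1.5],
  ],
  dr=[
    [0,0,0],
    [0,0,0],
    [0,0,0],
    [0,0,0],
    [0,0,0],
    [0,0,0],
    [0,0,0],
    [0,0,0],
    [0,0,0],
    [0,0,0],
  ],
)

```text
time: 11.08
position: [0.5721, 0.2746, 0.1046]
tool_rot: [1.797, 2.577, 0.0]
ft_force: [-0.9, -1.1, 5.7]
grip_width: 0.322
grip_force: 25.0
```

>>> send_rows(
  xyz=[
    [0,0,0],
    [0,0,0],
    [0,0,0],
    [0,0,0],
    [0,0,0],
    [0,0,0],
    [0,0,0],
    [0,0,0],
    [0,0,0],
    [0,0,0],
  ],
  dr=[
    [0,0,0],
    [0,0,0],
    [0,0,0],
    [0,0,0],
    [0,0,0],
    [0,0,0],
    [0,0,0],
    [0,0,0],
    [0,0,0],
    [0,0,0],
  ],
  jaw=60,
)

```text
time: 11.92
position: [0.572, 0.2746, 0.104]
tool_rot: [-1.797, -2.577, 0.0]
ft_force: [-0.3, -0.8, 0.1]
grip_width: 0.688
grip_force: 0.0
```

>>> send_rows(
  xyz=[
    [0,0,-15],
    [0,0,-45],
    [0,0,-80],
    [0,0,-110],
    [0,0,-130],
    [-10,-7,-140],
    [-35,-25,-145],
    [-65,-46,-145],
    [-95,-67,-145],
    [-125,-89,-145],
  ],
  dr=[
    [0,0,0],
    [0,0,0],
    [0,0,0],
    [0,0,0],
    [0,0,0],
    [0,0,-0.1],
    [0,0,-0.21],
    [0,0,-0.32],
    [0,0,-0.43],
    [0,0,-0.54],
  ],
)

```text
time: 12.75
position: [0.5322, 0.1282, 0.2498]
tool_rot: [1.048, 2.961, 0.0]
ft_force: [-0.4, -0.7, 1.0]
grip_width: 0.693
grip_force: 0.0
```

```bash
python3 -c "
from h import *;to([509,42,150],185.3)"
```

```text
pos [532.2 128.2 249.8] head 141.01 tilt [0.0002 0.0002] q [ 0.83  0.35 -1.34  1.66  0.35  1.41  0.34]
shift [-36.2 -81.6  99.8] drz -0.773
```

>>> send_rows(
  xyz=[
    [-10,-20,0],
    [-20,-45,0],
    [-30,-65,0],
    [-35,-78,10],
    [-36,-82,20],
    [-36,-82,30],
    [-36,-82,30],
    [-36,-82,30],
    [-36,-82,30],
    [-36,-82,30],
  ],
  dr=[
    [0,0,-0.1],
    [0,0,-0.21],
    [0,0,-0.32],
    [0,0,-0.43],
    [0,0,-0.54],
    [0,0,-0.65],
    [0,0,-0.74],
    [0,0,-0.773],
    [0,0,-0.773],
    [0,0,-0.773],
  ],
  jaw=87,
)

```text
time: 13.58
position: [0.5086, 0.0435, 0.2199]
tool_rot: [-0.134, 3.138, -0.001]
ft_force: [-0.6, -0.4, -0.3]
grip_width: 1.0
grip_force: 0.0
```

Run:
```python
from seg import *
to([509,42,22],185.3)
st=get_state()
K,M=cam("wrist",st);im=get_image("wrist");save(im,"w3.png")
for v in(110,150):rects(im,K,M,.028,(8,80,v),(24,220,255))
```

```text
pos [508.6  43.5 219.9] head -175.09 tilt [ 0.0009 -0.0005] q [ 1.1   0.23 -1.36  1.79  0.23  1.31  1.34]
shift [ -0.   -1.4 197.9] drz -0.007
px [466.  45.] c 357.0 151.2 LxW 113.5 49.3 yaw -64.3
```

View pics/w3.png

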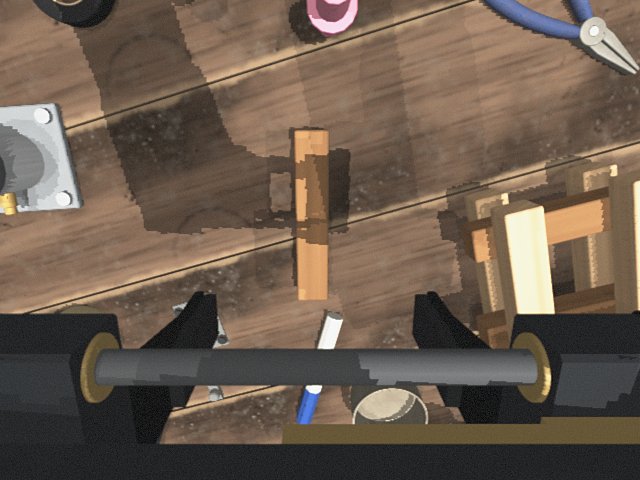

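Slat B's top is at about (312,214), with ends at rows 130 and 299, and it is centred between the fingers. I'll descend.

>>> send_rows(
  xyz=[
    [0,-1,20],
    [0,-1,50],
    [0,-1,85],
    [0,-1,120],
    [0,-1,150],
    [0,-1,172],
    [0,-1,185],
    [0,-1,193],
    [0,-1,198],
    [0,-1,198],
  ],
  dr=[
    [0,0,0],
    [0,0,-0.007],
    [0,0,-0.007],
    [0,0,-0.007],
    [0,0,-0.007],
    [0,0,-0.007],
    [0,0,-0.007],
    [0,0,-0.007],
    [0,0,-0.007],
    [0,0,-0.007],
  ],
)

```text
time: 14.47
position: [0.5089, 0.0423, 0.0213]
tool_rot: [-0.146, 3.138, 0.0]
ft_force: [0.7, -0.3, 0.3]
grip_width: 1.002
grip_force: 0.0
```

>>> send_rows(
  xyz=[
    [0,0,0],
    [0,0,0],
    [0,0,0],
    [0,0,0],
    [0,0,0],
    [0,0,0],
    [0,0,0],
    [0,0,0],
    [0,0,0],
    [0,0,0],
  ],
  dr=[
    [0,0,0],
    [0,0,0],
    [0,0,0],
    [0,0,0],
    [0,0,0],
    [0,0,0],
    [0,0,0],
    [0,0,0],
    [0,0,0],
    [0,0,0],
  ],
  jaw=15,
)

```text
time: 15.3
position: [0.5086, 0.0421, 0.0211]
tool_rot: [-0.146, 3.138, -0.0]
ft_force: [-0.2, -1.2, 0.1]
grip_width: 0.322
grip_force: 0.3
```

>>> send_rows(
  xyz=[
    [0,0,0],
    [0,0,0],
    [0,0,-5],
    [0,0,-25],
    [0,0,-55],
    [0,0,-90],
    [0,0,-125],
    [0,0,-155],
    [0,0,-175],
    [0,0,-185],
  ],
  dr=[
    [0,0,0],
    [0,0,0],
    [0,0,0],
    [0,0,0],
    [0,0,0],
    [0,0,0],
    [0,0,0],
    [0,0,0],
    [0,0,0],
    [0,0,0],
  ],
)

```text
time: 16.13
position: [0.5098, 0.0427, 0.2091]
tool_rot: [-0.147, 3.134, -0.002]
ft_force: [0.7, -0.1, -1.5]
grip_width: 0.318
grip_force: 25.0
```

```bash
python3 -c "
from h import *;to([487.7,242.5,210],110.1)"
```

```text
pos [509.8  42.7 209.1] head -174.64 tilt [ 0.004  -0.0009] q [ 1.06  0.22 -1.32  1.8   0.23  1.29  1.35]
shift [  3.3 201.   -1.2] drz 1.314
```

>>> send_rows(
  xyz=[
    [0,12,0],
    [0,35,0],
    [0,65,0],
    [1,95,0],
    [2,125,0],
    [2,155,0],
    [3,180,0],
    [3,195,0],
    [3,201,0],
    [3,201,0],
  ],
  dr=[
    [0,0,0.08],
    [0,0,0.19],
    [0,0,0.3],
    [0,0,0.41],
    [0,0,0.52],
    [0,0,0.63],
    [0,0,0.74],
    [0,0,0.85],
    [0,0,0.96],
    [0,0,1.07],
  ],
)

```text
time: 16.97
position: [0.4851, 0.2446, 0.2053]
tool_rot: [-1.474, -2.772, -0.0]
ft_force: [-0.6, -0.3, 0.1]
grip_width: 0.322
grip_force: 25.0
```

>>> send_rows(
  xyz=[
    [0,0,0],
    [0,0,0],
    [0,0,0],
    [0,0,0],
    [0,0,0],
    [0,0,0],
    [0,0,0],
    [0,0,0],
    [0,0,0],
    [0,0,0],
  ],
  dr=[
    [0,0,0.11],
    [0,0,0.2],
    [0,0,0.244],
    [0,0,0.244],
    [0,0,0.244],
    [0,0,0.244],
    [0,0,0.244],
    [0,0,0.244],
    [0,0,0.244],
    [0,0,0.244],
  ],
)

```text
time: 17.8
position: [0.4869, 0.2419, 0.2061]
tool_rot: [-1.8, -2.574, -0.0]
ft_force: [-0.3, -0.1, -0.5]
grip_width: 0.314
grip_force: 25.0
```

Run:
```python
from seg import *
to([487.7,242.5,106],110.1)
st=get_state()
K,M=cam("wrist",st);im=get_image("wrist");save(im,"w4.png")
for v in(110,150,185):rects(im,K,M,.112,(8,80,v),(24,220,255))
```

```text
pos [486.9 241.9 206.1] head 110.06 tilt [-0.      0.0001] q [ 0.42  0.25 -1.06  1.73  0.23  1.29 -0.34]
shift [  0.2   1.  100.1] drz -0.001
px [172. 226.] c 398.0 221.7 LxW 116.2 51.8 yaw 74.3
px [ 33. 266.] c 321.2 184.2 LxW 134.9 50.2 yaw -75.6
px [472. 237.] c 571.3 292.4 LxW 111.9 38.8 yaw -70.0
px [465. 224.] c 565.8 290.7 LxW 111.2 26.8 yaw -69.8
```

View pics/w4.png

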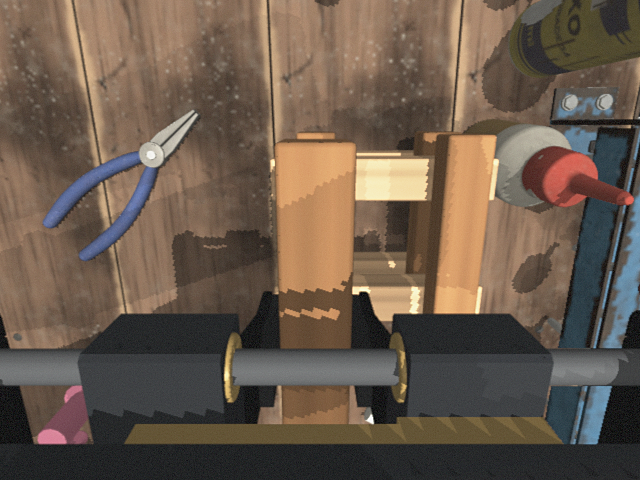

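The view shows slat A lying straight on the crib (top at about (465,224), crib x ≈ 45 mm as wanted). Slat B is held above its place. Descending.

>>> send_rows(
  xyz=[
    [0,1,15],
    [0,1,35],
    [0,1,55],
    [0,1,72],
    [0,1,85],
    [0,1,92],
    [0,1,95],
    [0,1,96],
    [0,1,97],
    [0,1,98],
  ],
  dr=[
    [0,0,0],
    [0,0,0],
    [0,0,0],
    [0,0,0],
    [0,0,0],
    [0,0,0],
    [0,0,0],
    [0,0,0],
    [0,0,0],
    [0,0,0],
  ],
)

```text
time: 18.68
position: [0.4885, 0.2427, 0.109]
tool_rot: [1.8, 2.573, 0.002]
ft_force: [0.8, 0.7, -0.3]
grip_width: 0.318
grip_force: 25.0
```

```bash
python3 -c "
from h import *;to([487.7,242.5,104],110.1)"
```

```text
pos [488.5 242.7 109. ] head 110.05 tilt [0.0017 0.0006] q [ 0.35  0.36 -1.    1.84  0.34  1.12 -0.42]
shift [ 0.1 -0.8  5. ] drz -0.001
```

>>> send_rows(
  xyz=[
    [0,-0.5,1],
    [0,-0.5,2],
    [0,-0.5,3],
    [0,-0.5,4],
    [0,-0.5,4.5],
    [0,-0.5,5],
    [0,-0.5,5],
    [0,-0.5,5],
    [0,-0.5,5],
    [0,-0.5,5],
  ],
  dr=[
    [0,0,0],
    [0,0,0],
    [0,0,0],
    [0,0,0],
    [0,0,0],
    [0,0,0],
    [0,0,0],
    [0,0,0],
    [0,0,0],
    [0,0,0],
  ],
)

```text
time: 19.52
position: [0.4875, 0.2422, 0.1051]
tool_rot: [1.8, 2.573, -0.001]
ft_force: [-4.2, -2.5, 13.5]
grip_width: 0.319
grip_force: 25.0
```

>>> send_rows(
  xyz=[
    [0,0,-0.6],
    [0,0,-0.6],
    [0,0,-0.6],
    [0,0,-0.6],
    [0,0,-0.6],
    [0,0,-0.6],
    [0,0,-0.6],
    [0,0,-0.6],
    [0,0,-0.6],
    [0,0,-0.6],
  ],
  dr=[
    [0,0,0],
    [0,0,0],
    [0,0,0],
    [0,0,0],
    [0,0,0],
    [0,0,0],
    [0,0,0],
    [0,0,0],
    [0,0,0],
    [0,0,0],
  ],
  jaw=60,
)

```text
time: 20.35
position: [0.4873, 0.2422, 0.1037]
tool_rot: [1.801, 2.574, 0.0]
ft_force: [0.9, -0.3, -0.0]
grip_width: 0.687
grip_force: 0.0
```

>>> send_rows(
  xyz=[
    [0,0,-15],
    [0,0,-45],
    [0,0,-80],
    [0,0,-110],
    [0,0,-135],
    [0,0,-150],
    [0,0,-158],
    [0,0,-160],
    [0,0,-160],
    [0,0,-160],
  ],
  dr=[
    [0,0,0],
    [0,0,0],
    [0,0,0],
    [0,0,0],
    [0,0,0],
    [0,0,0],
    [0,0,0],
    [0,0,0],
    [0,0,0],
    [0,0,0],
  ],
)

```text
time: 21.18
position: [0.4868, 0.2417, 0.2625]
tool_rot: [-1.8, -2.573, 0.002]
ft_force: [-0.2, 0.3, 0.7]
grip_width: 0.688
grip_force: 0.0
```

Run:
```python
from seg import *
to([484,-218,265],110)
st=get_state()
for n in("wrist","scene","side"):
    K,M=cam(n,st);im=get_image(n);save(im,n+"5.png");print(n)
    for v in(150,185):rects(im,K,M,.112,(8,80,v),(24,220,255))
```

```text
pos [486.8 241.7 262.5] head 110.05 tilt [-0.0017 -0.0007] q [ 0.45  0.21 -1.08  1.65  0.18  1.39 -0.3 ]
shift [-430.9 -160.3   -2.2] drz 0.001
wrist
px [447. 232.] c 580.1 276.0 LxW 147.7 43.7 yaw -69.9
px [437. 224.] c 572.5 273.7 LxW 146.8 26.9 yaw -69.8
scene
px [352. 372.] c 303.5 241.7 LxW 110.2 45.1 yaw -78.4
px [226. 223.] c 694.2 45.8 LxW 123.4 29.6 yaw -54.7
px [184. 315.] c 575.0 274.5 LxW 153.7 29.4 yaw -70.2
side
```

View pics/scene5.png

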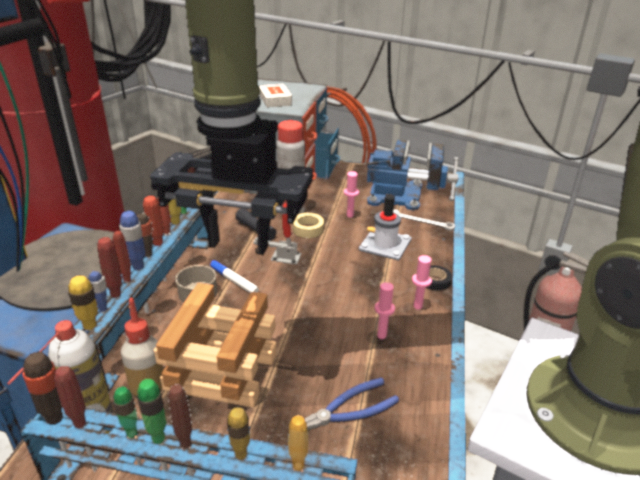

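Both slats lie on the crib crosswise, one to each side (around (185,325) and (243,332)). Nothing else has moved. Next is the rod.

Run:
```python
from h import *
K,M=cam("wrist",dict(position=[0.50502,-0.0735,0.2487],tool_rot=[3.13484004,-0.19759017,-0.00361843]))
print(ray(K,M,[(520,244)],.12)*1000, ray(K,M,[(496,231)],.076)*1000, ray(K,M,[(462,210)],.008)*1000)
to([478,-213,265],66)
```

```text
[[ 485.43524258 -217.53453339  120.        ]] [[ 482.87829529 -219.48044712   76.        ]] [[ 486.26964371 -215.67601619    8.        ]]
pos [486.8 241.8 262.5] head 110.07 tilt [-0.0019 -0.0005] q [ 0.45  0.21 -1.08  1.65  0.18  1.39 -0.3 ]
shift [-424.2 -164.4   -2.2] drz 0.769
```

>>> send_rows(
  xyz=[
    [-12,-4,0],
    [-45,-17,0],
    [-82,-31,0],
    [-119,-45,0],
    [-156,-58,0],
    [-193,-72,0],
    [-230,-86,0],
    [-267,-100,0],
    [-304,-113,0],
    [-341,-127,0],
  ],
  dr=[
    [0,0,0.05],
    [0,0,0.13],
    [0,0,0.21],
    [0,0,0.29],
    [0,0,0.37],
    [0,0,0.45],
    [0,0,0.53],
    [0,0,0.61],
    [0,0,0.69],
    [0,0,0.77],
  ],
  jaw=87,
)

```text
time: 22.17
position: [0.4839, -0.1246, 0.2637]
tool_rot: [2.641, 1.7, -0.0]
ft_force: [1.0, 0.6, 0.2]
grip_width: 0.997
grip_force: 0.0
```

```bash
python3 -c "
from h import *;to([484,-217,262],66)"
```

```text
pos [ 483.9 -124.6  263.7] head 65.52 tilt [ 0.0001 -0.0007] q [ 0.93  0.02 -0.74  1.76  0.01  1.37 -0.23]
shift [-84.1  38.4   1.7] drz -0.008
```

>>> send_rows(
  xyz=[
    [-20,9,0],
    [-45,21,0],
    [-65,30,0],
    [-78,36,0],
    [-84,38,0],
    [-84,38,0],
    [-84,38,0],
    [-84,38,0],
    [-84,38,0],
    [-84,38,0],
  ],
  dr=[
    [0,0,0],
    [0,0,0],
    [0,0,0],
    [0,0,0],
    [0,0,0],
    [0,0,0],
    [0,0,0],
    [0,0,0],
    [0,0,0],
    [0,0,0],
  ],
)

```text
time: 23.0
position: [0.4857, -0.2126, 0.2639]
tool_rot: [2.634, 1.712, 0.0]
ft_force: [-0.5, 0.7, 0.5]
grip_width: 0.997
grip_force: 0.0
```

Run:
```python
from h import *
to([484,-217,102],66)
st=get_state();print(st["ft_force"])
im=get_image("wrist");save(im,"w6.png")
```

```text
pos [ 485.7 -212.6  263.9] head 66.05 tilt [ 0.0003 -0.0002] q [ 1.    0.09 -0.67  1.69  0.06  1.38 -0.1 ]
shift [-4.700e+00  1.000e-01  1.619e+02] drz 0.001
[-0.4896513   0.72304435  0.49943319]
```

View pics/w6.png

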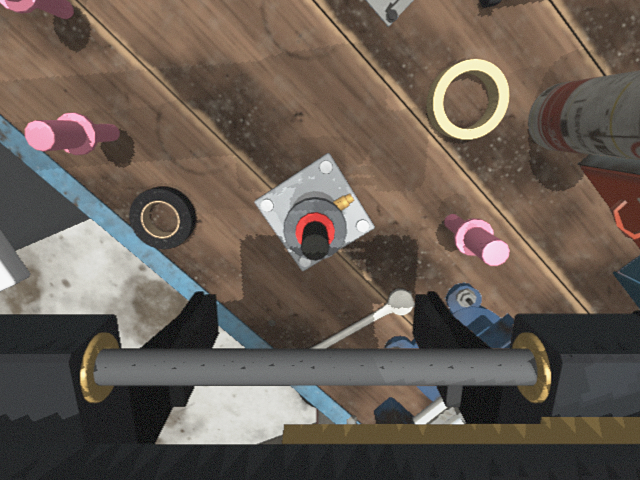

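Wrist view: the rod's black grip is at about (315,246), red collar around (315,230), gland ring around (316,222), and flange corners at (329,153), (374,226), (303,271) and (255,197).

Run:
```python
from h import *
st=get_state();K,M=cam("wrist",st);im=cv2.imread("pics/w6.png");hsv=cv2.cvtColor(im,cv2.COLOR_BGR2HSV)
roi=np.zeros(im.shape[:2],np.uint8);roi[195:275,270:360]=255
red=cv2.inRange(hsv,(0,150,80),(8,255,255))&roi;ys,xs=np.where(red);print("red",xs.min(),xs.max(),ys.min(),ys.max())
blk=cv2.inRange(im,(0,0,0),(45,45,45))&roi;n,l,s,c=cv2.connectedComponentsWithStats(blk);print(s[1:][s[1:,4]>80],c[1:][s[1:,4]>80])
T=R.from_rotvec(st["tool_rot"]).as_matrix()
fl=ray(K,M,[(329,153),(374,226),(303,271),(255,197)],.008)*1000
print("flange",fl.mean(0),"sides",[np.linalg.norm(fl[i]-fl[i-1]).round(1) for i in range(4)])
xc=(xs.min()+xs.max())/2
# collar: width px gives lateral centre; topmost rim row = far rim (tool +x by 17 mm)
print("col",ray(K,M,[(xc,ys.min())],.076)*1000,"far rim dir",(-T[:2,0]))
print(proj(K,M,[[484.5e-3,-216.5e-3,.12],[.4845,-.2165,.076]]), T[:,0])
```

```text
red 296 334 213 243
[[303 222  25  18 273]
 [303 252  23   8  97]] [[314.6959707  229.91208791]
 [314.50515464 255.26804124]]
flange [ 483.4484186  -218.86806195    8.        ] sides [np.float64(85.3), np.float64(86.6), np.float64(88.0), np.float64(92.1)]
col [[ 489.26466223 -205.04889201   76.        ]] far rim dir [-0.40630065 -0.91373944]
[[315.42249353 241.95388326]
 [315.35874536 227.30415139]] [ 4.06300649e-01  9.13739439e-01 -1.41581976e-04]
```

>>> send_rows(
  xyz=[
    [-2,0,15],
    [-4,0,40],
    [-6,0,65],
    [-6.5,0,90],
    [-6.5,0,112],
    [-6.5,0,130],
    [-6.5,0,145],
    [-6.5,0,155],
    [-6.5,0,160],
    [-6.5,0,162],
  ],
  dr=[
    [0,0,0],
    [0,0,0],
    [0,0,0],
    [0,0,0],
    [0,0,0],
    [0,0,0],
    [0,0,0],
    [0,0,0],
    [0,0,0],
    [0,0,0],
  ],
)

```text
time: 23.88
position: [0.4826, -0.2195, 0.1012]
tool_rot: [-2.635, -1.71, 0.0]
ft_force: [0.8, -0.2, 0.4]
grip_width: 1.003
grip_force: 0.0
```

>>> send_rows(
  xyz=[
    [0,0,0],
    [0,0,0],
    [0,0,0],
    [0,0,0],
    [0,0,0],
    [0,0,0],
    [0,0,0],
    [0,0,0],
    [0,0,0],
    [0,0,0],
  ],
  dr=[
    [0,0,0],
    [0,0,0],
    [0,0,0],
    [0,0,0],
    [0,0,0],
    [0,0,0],
    [0,0,0],
    [0,0,0],
    [0,0,0],
    [0,0,0],
  ],
  jaw=30,
  grip_force=20,
)

```text
time: 24.72
position: [0.4828, -0.2198, 0.1017]
tool_rot: [-2.636, -1.71, -0.0]
ft_force: [1.0, 0.4, 0.5]
grip_width: 0.373
grip_force: 0.0
```

Run:
```python
from h import *
to([483.2,-218.7,102],66)
im=get_image("wrist");cv2.imwrite("pics/w7.png",cv2.resize(im[150:470,200:440],None,fx=1.8,fy=1.8)[:,:,::-1])
```

```text
pos [ 482.8 -219.8  101.7] head 65.94 tilt [0.     0.0001] q [ 0.97  0.24 -0.65  1.89  0.17  1.06 -0.18]
shift [ 1.2 -0.1 -0.3] drz -0.001
```

View pics/w7.png

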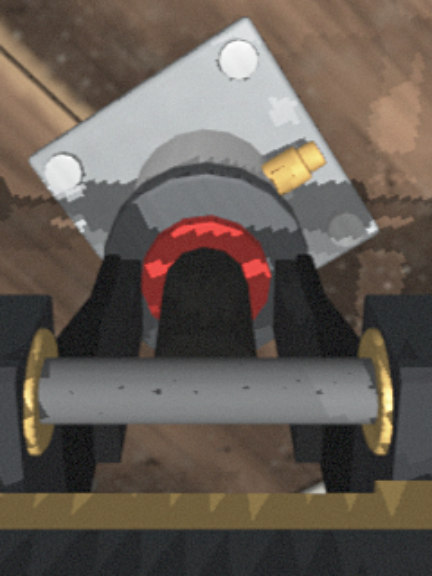

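The view shows the grip between the fingers, centred to within about 0.5 mm, and the fingertips clear of the collar. Closing now.

>>> send_rows(
  xyz=[
    [0,-0.5,0],
    [0,-0.5,0],
    [0,-0.5,0],
    [0,-0.5,0],
    [0,-0.5,0],
    [0,-0.5,0],
    [0,-0.5,0],
    [0,-0.5,0],
    [0,-0.5,0],
    [0,-0.5,0],
  ],
  dr=[
    [0,0,0],
    [0,0,0],
    [0,0,0],
    [0,0,0],
    [0,0,0],
    [0,0,0],
    [0,0,0],
    [0,0,0],
    [0,0,0],
    [0,0,0],
  ],
  jaw=12,
  grip_force=25,
)

```text
time: 25.6
position: [0.4823, -0.2196, 0.1017]
tool_rot: [-2.636, -1.71, -0.0]
ft_force: [-0.4, 0.2, -0.7]
grip_width: 0.239
grip_force: 25.0
```

Run:
```python
from h import *
to([483.2,-218.7,102],66)
st=get_state();T=R.from_rotvec(st["tool_rot"]).as_matrix();print("F tool",T.T@st["ft_force"],st["torque"],st["grip_width"],st["grip_force"])
```

```text
pos [ 482.3 -219.6  101.7] head 65.94 tilt [-0.      0.0001] q [ 0.97  0.24 -0.65  1.89  0.17  1.06 -0.17]
shift [ 1.2  0.5 -0.3] drz -0.001
F tool [-0.00778509 -0.4844775   0.67453645] [ 0.06156568 -0.0254302   0.03064172] 0.23855843938652507 24.994874019903364
```

>>> send_rows(
  xyz=[
    [0,0,-1],
    [0,0,-4],
    [0,0,-8],
    [0,0,-13],
    [0,0,-18],
    [0,0,-23],
    [0,0,-27],
    [0,0,-29],
    [0,0,-30],
    [0,0,-30],
  ],
  dr=[
    [0,0,0],
    [0,0,0],
    [0,0,0],
    [0,0,0],
    [0,0,0],
    [0,0,0],
    [0,0,0],
    [0,0,0],
    [0,0,0],
    [0,0,0],
  ],
)

```text
time: 26.43
position: [0.4824, -0.2197, 0.132]
tool_rot: [2.635, 1.709, 0.0]
ft_force: [-0.4, 0.3, -1.5]
grip_width: 0.243
grip_force: 25.0
```

Run:
```python
from h import *
to([482.3,-219.6,143.7],66)
st=get_state();T=R.from_rotvec(st["tool_rot"]).as_matrix();print("F tool",T.T@st["ft_force"],st["torque"],st["grip_width"],st["grip_force"])
```

```text
pos [ 482.4 -219.7  132. ] head 65.94 tilt [ 0.0004 -0.0003] q [ 0.98  0.2  -0.66  1.86  0.14  1.12 -0.15]
shift [  0.1  -0.2 -11.7] drz -0.001
F tool [ 0.1362916  -0.50597316  1.52765581] [-0.0115047  -0.05940098 -0.04752084] 0.24318919860614 24.995751875831047
```

Clean: the rod's weight shows on the wrist and there is no side load. 11.7 mm to go.

>>> send_rows(
  xyz=[
    [0,0,-1],
    [0,0,-3],
    [0,0,-5],
    [0,0,-7],
    [0,0,-9],
    [0,0,-10.5],
    [0,0,-11.5],
    [0,0,-11.8],
    [0,0,-11.8],
    [0,0,-11.8],
  ],
  dr=[
    [0,0,0],
    [0,0,0],
    [0,0,0],
    [0,0,0],
    [0,0,0],
    [0,0,0],
    [0,0,0],
    [0,0,0],
    [0,0,0],
    [0,0,0],
  ],
)

```text
time: 27.27
position: [0.4823, -0.2196, 0.1435]
tool_rot: [-2.636, -1.71, -0.0]
ft_force: [-0.1, -1.0, -0.9]
grip_width: 0.244
grip_force: 25.0
```

>>> send_rows(
  xyz=[
    [0,0,0],
    [0,0,0],
    [0,0,0],
    [0,0,0],
    [0,0,0],
    [0,0,0],
    [0,0,0],
    [0,0,0],
    [0,0,0],
    [0,0,0],
  ],
  dr=[
    [0,0,0],
    [0,0,0],
    [0,0,0],
    [0,0,0],
    [0,0,0],
    [0,0,0],
    [0,0,0],
    [0,0,0],
    [0,0,0],
    [0,0,0],
  ],
)

```text
time: 28.1
position: [0.4823, -0.2196, 0.1435]
tool_rot: [-2.636, -1.71, -0.0]
ft_force: [0.1, -0.4, -0.8]
grip_width: 0.245
grip_force: 25.0
```

Run:
```python
from h import *
to([482.3,-219.6,143.7],66)
im=get_image("side");a=im[120:260,290:400];b=get_image("scene")[150:270,330:440]
a=cv2.resize(a,(440,560));b=cv2.resize(b,(360,393));o=np.zeros((560,800,3),np.uint8);o[:,:440]=a;o[:393,440:]=b;save(o,"fin.png")
for n,im in(("side",im),):
    K,M=cam(n)
    print(proj(K,M,[[.4823,-.2196,.07],[.4823,-.2196,.112],[.4823,-.2196,.118]]))
```

```text
pos [ 482.3 -219.6  143.5] head 65.94 tilt [0.0001 0.0001] q [ 0.98  0.19 -0.66  1.85  0.13  1.14 -0.14]
shift [ 0.  -0.  -0.2] drz -0.001
[[341.88560349 198.12137569]
 [342.23278954 182.31906311]
 [342.28362191 180.00540706]]
```

View pics/fin.png

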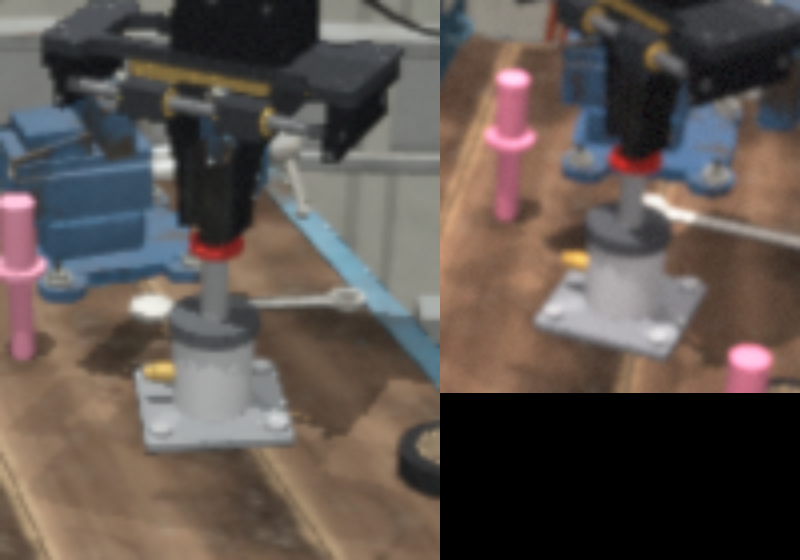

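The final views show the collar raised, its underside at side-image row ≈183 (expected 182.3 for 112 mm). The shank stands upright with about 18 mm still in the bore. Handing in.

```bash
python3 -c "
from bench import *;print(close_job())"
```

```text
the job is handed in; nothing more can be done
None
```

The job is handed in: both slats are on the crib crosswise, one to each side, and the rod is held still, drawn straight up about 42 mm, so its collar underside is within about 0.2 mm of the crib top by the measured lift.

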